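# Put the square weight back in its pocket and start its clamp screw

## Task

Put the square steel weight back in its own square pocket in the storage base, fully home on the pocket floor, and let go of it. Then start its clamp screw, which stands loose in the threaded boss: without pulling it out, turn it backward (anticlockwise from above) until the thread is felt to drop, then forward (clockwise) one whole turn. Finish still holding the wing of the started screw in the gripper, and leave the other things alone.

Things in the scene. Friction and masses are not known exactly. Their poses are not given: they have to be found in the camera images.
- weight_base: fixed aluminium storage base, 100 x 250 x 30 mm, on the bench. Origin: centre of its underside; x across, y along its length, z up. In a row along y: round pocket with a round weight (y = +85 mm), empty square pocket (y = +10 mm), threaded boss of the clamp (y = -75 mm); between boss and square pocket lie low strips of the clamp jaw, up to 36 mm above the bench
- pocket_floor (a point): centre of the floor of the square pocket, 18 mm above the bench. The pocket is 44 x 44 mm, 12 mm deep, its sides parallel to x and y of the base
- boss_mouth (a point): centre of the mouth of the threaded boss, on the screw's axis, 53 mm above the bench. The boss is 45 mm across, on a 60 mm flange. Its inner thread ends at the top towards the base's +x
- clamp_screw: loose steel screw (0.34 to 0.52 kg) upright in the boss, oiled right-hand single-start thread, 30 mm across, 6 mm a turn. Origin: centre of its lower tip, z up. At the start it rests on the end of the boss thread, leaning up to 2.5 degrees, tip 14.5 to 16 mm above the bench. After the drop the tip is at 11 mm, one turn forward later at 5 mm; axial play 1.2 mm. Turns with under 0.1 N m
- wing_grip (a point): middle of the screw's flat upright wing grip, 76.5 mm above its tip: 50 mm long (screw's x), 14 mm thick (screw's y), 31 mm high. Under it, 13 mm below this point, begins a round collar 34 mm across
- thread_start (a point): lower end of the screw's thread, 15 mm from the axis along the screw's x, 34 mm above the tip. Turned anticlockwise it climbs up to 1.5 mm; when it comes to the base's +x side (0.8 to 1.5 rad from the start) the screw falls 5.5 mm by its own weight if nothing carries it: fingers round the wing with 1 to 2 mm to spare each side let it fall, a firm grip carries it
- square_weight: loose square steel weight (0.33 to 0.55 kg): block 40 x 40 x 32 mm with a knob on top (49 mm in all; grip the block's sides, not the knob). Origin: centre of its underside; sides along x and y. Starts on the bench to the left of the base
- round_weight: loose round steel weight, 36 mm diameter, 43 mm high with its knob, in the round pocket; leave alone. Origin: centre of its underside
- side_cutters: side cutters with red grips, 127 x 46 x 12 mm, lying on the bench; leave alone. Origin: centre of the underside
- vial_nest: small pale block with capped vials, 52 x 90 x 48 mm, on the bench; leave alone. Origin: centre of the underside
There are look-alikes about, which are no part of the job. What is shaped like the clamp_screw but blue or orange is not meant. Leave any black look-alike of the square_weight alone.

How it is judged:
By the outcome, as a careful person would: the job done as asked, in the order asked, and still so for the second after the job is handed in, while the arm keeps its last pose, push and grip.
It also fails if it takes over 72 s, if anything falls off the work surface, if the arm or the gripper's body presses on something with over 40 N, if the wrist force passes 120 N, or if a joint passes its speed limit or range.

## Robot

A 6-joint arm with a two-finger parallel gripper is mounted at the origin on a cart in front of the work surface, level with it; the furniture and walls round the work are solid. World frame = base frame: x ahead of the robot, y to its left, z up, the work surface at z = 0. Lengths are in m, angles in rad, forces in N, time in s.
With the tool pointing down it reaches from about 0.35 to 0.725 m from the base axis. Payload 6 kg.
Tool frame: the origin (TCP) lies on the centre line of the jaws, within the pads' length; the fingertips stand 25 mm ahead of it and the grasp point (between the pads) lies 6 mm ahead of it; z points along the fingers, y is the line along which they close (so a half turn about z gives the same grasp; the last joint's range is limited). The gripper opens to 85 mm and grips with 20 to 120 N. Pads are 22 mm wide; open, the fingers measure 114 mm over their backs; the gripper's body (76 mm by 85 mm) begins 54 mm behind the grasp point. The pads swing forward as they close: fully open they stand 13 mm farther back than shut.
Start: joints at [1.683, 0.04, 0.085, 0, -1.615, -0.334], TCP at [0.132, 0.585, 0.256] pointing down, gripper open.
Joint ranges: [-2.56, 2.56], [-1.29, 2.01], [-1.08, 1.49], [-3.29, 1.98], [-2.81, -0.18], [-2.99, 2.99]. Speed limits (rad/s): [2.57, 2.57, 3.01, 3.14, 3.14, 3.14].

## Interface

Orientations are given as a unit quaternion [w, x, y, z].
In Python, from cell import env gives the robot as it stands.
- The arm moves only by the tool jog_arm, never from a script. Its argument "series" is text: rows parted by semicolons, each of 7 numbers parted by spaces: the closure in counts, from 0 (fully open) to 255 (shut), then the shift along the tool's x, y, z in m, then the turn, a rotation vector about the tool's x, y, z in degrees. In form: gripper x y z rx ry rz; .... A call has 1 to 20 rows; each row shifts and turns the commanded pose from where the row before left it, along the tool's axes as they then stand; what a row does not reach is not made up. A row lasts 1/10 s, in which the tool goes at most 50 mm and 8.59 degrees, less where a joint would pass 70% of its speed; a pose out of reach is approached as far as the arm can. A call with a gripper value outside its range is refused whole. The fingers move at their own pace and stop on an object; "grip_force" is the grip in N (left out, the last holds). Time passes only in rows, so rows that do not move let the fingers close. It gives the time, the measured TCP pose, the force, the opening and the grip force at its end, in the units of the state.
- env.get_state(): the state, without advancing time (a new reading comes with each control period).
- env.capture(name): name is "scene" or "top" or "wrist"; returns (picture, depth): 480x640x3 uint8, red, green, blue; 480x640 float32, m along the optical axis (not along the pixel's ray), 0 where there is no reading.
- env.camera_info(name): a dict with "intrinsics" (3x3 intrinsics, pixels), "k1" (the pictures are not rectified: a ray, as slopes to the right and down, at radius r is drawn at 1 + k1 r^2 times it, then the intrinsics apply), "rvec" (rotation vector, rad) and "tvec" (3), from world to camera coordinates, as OpenCV has them; the wrist camera has in their place "hand_eye" (4x4, takes a point from camera to tool coordinates, whose origin is the TCP and whose axes are the flange's). Camera axes: x right, y down, z forward; pixel columns grow to the right and rows downward; lengths in m; the calibration is good to about 2 mm. A picture is of the moment at which its call begins: read the wrist's pose just before it. camera_info takes no time and is no camera call.
- env.sign_off(): hands the job in; it is judged then, once.
The state is a dict: "t": time; "qpos": joint angles; "joint_vel": joint speeds; "tau": joint torques, N m; "eef_pos": TCP position; "eef_rot": TCP orientation; "wrist_force": force on the tool from outside, world axes, zero at the start; "wrist_torque": the same for the moment, N m; "gripper_width": finger opening in m; "grip_force": force on a finger pad.
Only numpy, scipy, OpenCV 4.12 (cv2) and the standard library are available. Lean on these libraries where they do the work, as an engineer would, in place of code of your own. Each camera call takes 0.05 s, during which the arm holds its last target. There are 200 camera calls.

## Working session

There is one attempt and no reset: what is moved stays moved. The work goes in short steps, Python scripts to look and compute and a tool call to move; the robot and the scene stay as the last step left them, time stands still between calls to the robot, and variables do not carry over. Pictures are saved under pics/ and viewed, at most 10 in all, crops included, and the job is handed in when it is done.

Besides the shell and the picture viewer there is one more tool, called by a JSON object that holds its "api" and its "payload", one argument or row to a line. jog_arm: Moves the arm, as the interface text tells. Its arguments: {"type":"object","properties":{"series":{"type":"string"},"grip_force":{"type":"number"}},"required":["series"]}

```bash
mkdir -p pics; ls
cat > h.py <<'E'
import numpy as np, cv2
from cell import env
from scipy.spatial.transform import Rotation as R
def cam(name, st=None):
    i=env.camera_info(name);K=np.array(i["intrinsics"]);k=i["k1"]
    if "rvec" in i:
        Rc=R.from_rotvec(np.array(i["rvec"]).ravel()).as_matrix().T; o=-Rc@np.array(i["tvec"]).ravel()
    else:
        H=np.array(i["hand_eye"]);q=st["eef_rot"];T=R.from_quat([q[1],q[2],q[3],q[0]]).as_matrix()
        Rc=T@H[:3,:3];o=np.array(st["eef_pos"])+T@H[:3,3]
    return K,k,Rc,o
def slopes(K,k,uv):
    uv=np.atleast_2d(np.float64(uv)); 
    return cv2.undistortPoints(uv[:,None],K,np.array([k,0,0,0,0.]))[:,0]
def onplane(c,uv,z):
    K,k,Rc,o=c; s=slopes(K,k,uv); d=np.c_[s,np.ones(len(s))]@Rc.T
    return o+d*((z-o[2])/d[:,2])[:,None]
def pts(c,uv,dep):
    K,k,Rc,o=c; s=slopes(K,k,uv); return o+(np.c_[s,np.ones(len(s))]*np.asarray(dep)[:,None])@Rc.T
def snap(name,fn):
    st=env.get_state(); im,d=env.capture(name); cv2.imwrite("pics/"+fn+".png",im[:,:,::-1]); np.savez("pics/"+fn+".npz",im=im,d=d,p=st["eef_pos"],r=st["eef_rot"])
    return im,d,cam(name,st),st
def proj(c,P):
    K,k,Rc,o=c; p=(np.atleast_2d(P)-o)@Rc; s=p[:,:2]/p[:,2:]; s=s*(1+k*(s**2).sum(1))[:,None]
    return s*[K[0,0],K[1,1]]+K[:2,2]
E
python3 - <<'E'
from h import *
for n in ["scene","top","wrist"]:
    im,d,c,st=snap(n,n+"0"); print(n,c[3].round(3),c[2][:,2].round(2),c[1])
print(st)
E
```

```text
pics
scene [0.031 0.993 0.553] [ 0.47 -0.77 -0.44] -0.0025158864582435
top [0.339 0.148 0.998] [ 0.22  0.   -0.97] 0.007650898812856701
wrist [0.198 0.571 0.372] [-0.26  0.06 -0.96] -0.08583423725110075
{'t': 0.1, 'qpos': array([ 1.68269610e+00,  4.07965141e-02,  8.38911984e-02, -4.05192972e-04,
       -1.61551384e+00, -3.33698021e-01]), 'joint_vel': array([-1.92691808e-04, -3.73010615e-04,  1.36647421e-03, -6.86723154e-04,
        5.10274607e-04, -8.80929898e-05]), 'tau': array([-5.17550783e-03, -3.69349229e+01,  3.48278797e+01,  6.95199564e+00,
       -4.60997384e-03, -4.65145661e-06]), 'eef_pos': array([0.13186255, 0.58506301, 0.25534322]), 'eef_rot': array([ 8.36081744e-04,  9.93857629e-01, -1.10663069e-01, -1.81080272e-05]), 'wrist_force': array([ 0.84705539,  0.29572211, -0.40477748]), 'wrist_torque': array([-0.03514378, -0.02199979,  0.0165886 ]), 'grip_force': 0.0, 'gripper_width': 0.08532896091920156}
```

View pics/top0.png

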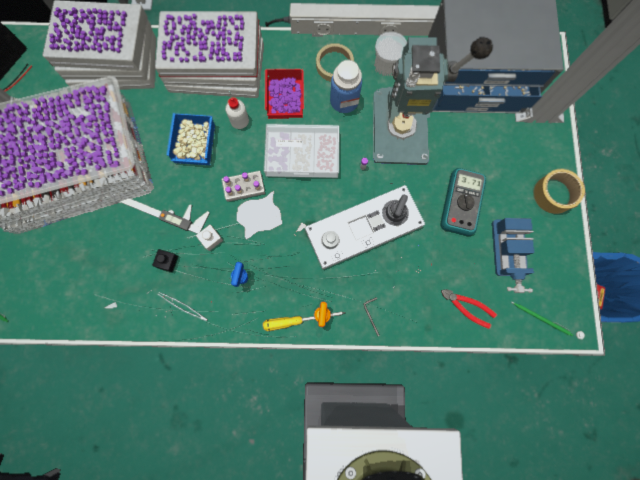

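View pics/scene0.png

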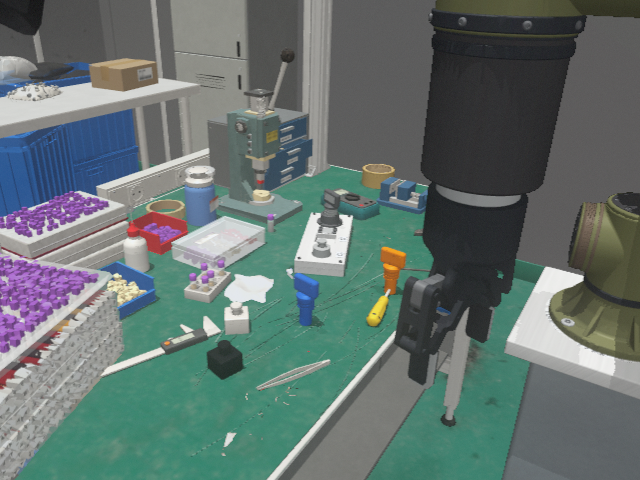

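The top view shows the base (365,227) with the round weight at (330,240), the empty pocket at about (360,228) and the grey screw at (397,208). The square weight is at (208,237), next to the calipers (tips at about 190,222), and the black look-alike is at (165,260).

Run:
```python
from h import *
z=np.load("pics/top0.npz");im=z["im"];d=z["d"];c=cam("top")
hsv=cv2.cvtColor(im,cv2.COLOR_RGB2HSV)
v,u=np.mgrid[:480,:640];P=pts(c,np.c_[u.ravel(),v.ravel()],d.ravel()).reshape(480,640,3)
print("bench z",np.median(P[300:310,380:420,2]))
# base top by depth
m=((abs(P[...,2]-.030)<.006)&(hsv[...,1]<60)).astype(np.uint8); m[:180]=0;m[280:]=0;m[:,:290]=0;m[:,435:]=0
cs,_=cv2.findContours(m,cv2.RETR_EXTERNAL,cv2.CHAIN_APPROX_NONE); q=max(cs,key=cv2.contourArea)
w=onplane(c,q[:,0],.030); r=cv2.minAreaRect(np.float32(w[:,:2])*1000); print("base",r,cv2.boxPoints(r))
for n,(a,b),z0,z1 in [("round",(330,240),.034,.08),("screw",(397,208),.06,.2),("sq",(208,237),.015,.06)]:
    s=np.zeros((480,640),bool); s[b-28:b+28,a-25:a+25]=1
    k=s&(P[...,2]>z0)&(P[...,2]<z1); 
    if n=="sq": k&=(hsv[...,1]<60)
    print(n,k.sum(),P[k].mean(0),P[k].max(0),P[k].min(0))
# square wt contour
cv2.imwrite("pics/crop.png",cv2.resize(np.hstack([im[195:275,165:265],im[180:260,350:450]])[:,:,::-1],None,fx=4,fy=4,interpolation=cv2.INTER_CUBIC))
```

```text
bench z 0.0014957096639419132
base ((578.8035888671875, 39.80609130859375), (101.09373474121094, 249.71127319335938), 24.365734100341797) [[481.24854  132.6873  ]
 [584.2693   -94.782326]
 [676.35864  -53.07512 ]
 [573.3379   174.3945  ]]
round 228 [0.54236618 0.11814856 0.04927848] [0.5697347  0.16389157 0.06297291] [0.49167849 0.09898162 0.03404148]
screw 263 [ 0.60573875 -0.02657613  0.09388799] [ 0.62984948 -0.01234712  0.11027357] [ 0.58278733 -0.04500257  0.06852899]
sq 358 [0.54603703 0.38739228 0.03314916] [0.58985436 0.4493639  0.05168184] [0.52107841 0.36121662 0.01509544]
```

View pics/crop.png

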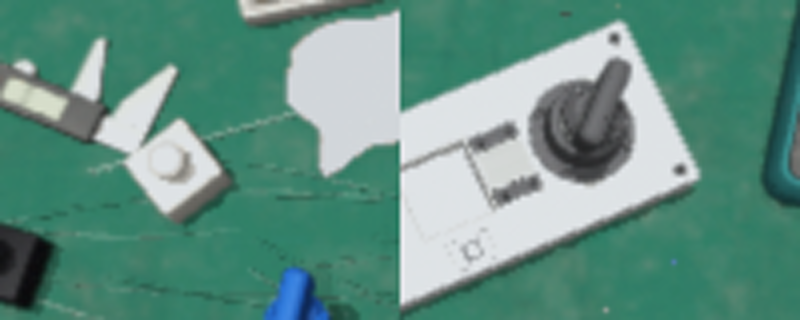

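```bash
cat >> h.py <<'E'
def rel(target,yaw=None):
    st=env.get_state();q=st["eef_rot"];T=R.from_quat([q[1],q[2],q[3],q[0]]).as_matrix()
    x,y,_=T[:,0]; cy=np.degrees(np.arctan2(y,x)); s=T.T@(np.array(target)-st["eef_pos"])
    print("t",st["t"],"pos",st["eef_pos"].round(4),"yaw",cy.round(2),"shift",s.round(4),"rz",None if yaw is None else round(-((yaw-cy+180)%360-180),2),"tilt",T[:2,2].round(4))
E
python3 -c "
from h import *
rel([.53,.385,.2],40)
import numpy as np
for n in ['top']:
  z=np.load('pics/top0.npz');print(onplane(cam('top'),[[207.5,237.5]],.05))"
```

```text
t 0.15 pos [0.1319 0.5851 0.2555] yaw -12.71 shift [0.4324 0.1076 0.0557] rz -52.71 tilt [-0.0001 -0.0014]
[[0.54037703 0.38409392 0.05      ]]
```

{"api": "jog_arm", "payload": {
  "series": "0 .0435 .0108 .005 0 0 0;0 .0435 .0108 .005 0 0 0;0 .0435 .0108 .005 0 0 0;0 .0435 .0108 .005 0 0 0;0 .0435 .0108 .005 0 0 0;0 .0435 .0108 .005 0 0 0;0 .0435 .0108 .005 0 0 0;0 .0435 .0108 .005 0 0 0;0 .0435 .0108 .005 0 0 0;0 .0435 .0108 .005 0 0 0;0 0 0 0 0 0 -7.53;0 0 0 0 0 0 -7.53;0 0 0 0 0 0 -7.53;0 0 0 0 0 0 -7.53;0 0 0 0 0 0 -7.53;0 0 0 0 0 0 -7.53;0 0 0 0 0 0 -7.53;0 0 0 0 0 0 0"
}}

```text
t: 1.95
eef_pos: [0.5324, 0.3842, 0.2058]
eef_rot: [0.0, 0.939, 0.343, -0.0]
wrist_force: [0.3, -0.0, -0.4]
gripper_width: 0.0852
grip_force: 0.0
```

Run:
```python
from h import *
im,d,c,st=snap("wrist","w1"); rel([.54,.384,.2],40); print(st["qpos"].round(2)); print(proj(c,[.54,.384,.05]))
```

```text
t 2.0 pos [0.5325 0.3842 0.2059] yaw 39.84 shift [0.0057 0.005  0.0059] rz -0.16 tilt [-0.0005 -0.0005]
[ 0.93  0.19  0.16 -0.   -1.54  1.34]
[[323.06353132 215.08933654]]
```

View pics/w1.png

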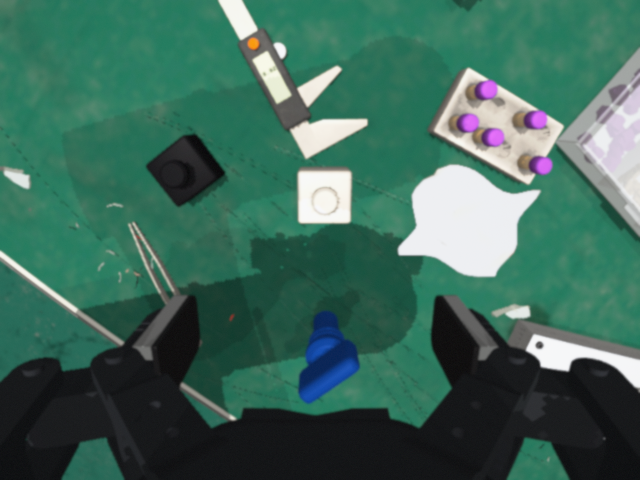

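The wrist view shows the weight at about (325,195), nearly square to the jaws. The caliper jaws are clear of both finger faces.

Run:
```python
from h import *
z=np.load("pics/w1.npz");im=z["im"];c=cam("wrist",dict(eef_rot=z["r"],eef_pos=z["p"]))
hsv=cv2.cvtColor(im,cv2.COLOR_RGB2HSV)
m=((hsv[...,2]>150)&(hsv[...,1]<60)).astype(np.uint8);m[:160]=0;m[245:]=0;m[:,:280]=0;m[:,370:]=0
q=max(cv2.findContours(m,cv2.RETR_EXTERNAL,cv2.CHAIN_APPROX_NONE)[0],key=cv2.contourArea)
print(cv2.boundingRect(q))
w=onplane(c,q[:,0],.032);r=cv2.minAreaRect(np.float32(w[:,:2]*1000));print(r)
rel([r[0][0]/1000,r[0][1]/1000,.04])
```

```text
(297, 170, 55, 54)
((548.0685424804688, 389.4358215332031), (39.93605041503906, 39.81855010986328), 40.097923278808594)
t 2.0 pos [0.5325 0.3842 0.2059] yaw 39.84 shift [0.0155 0.006  0.1659] rz None tilt [-0.0005 -0.0005]
```

{"api": "jog_arm", "payload": {
  "series": "0 .0155 .006 .02 0 0 0;0 0 0 .035 0 0 0;0 0 0 .035 0 0 0;0 0 0 .035 0 0 0;0 0 0 .025 0 0 0;0 0 0 .016 0 0 0;0 0 0 0 0 0 0;255 0 0 0 0 0 0;255 0 0 0 0 0 0;255 0 0 0 0 0 0;255 0 0 0 0 0 0;255 0 0 0 0 0 0;255 0 0 0 0 0 0",
  "grip_force": 60
}}

```text
t: 3.3
eef_pos: [0.5492, 0.3903, 0.0425]
eef_rot: [-0.0, 0.94, 0.342, 0.002]
wrist_force: [-0.3, 0.3, 6.7]
gripper_width: 0.0387
grip_force: 62.9
```

{"api": "jog_arm", "payload": {
  "series": "255 0 0 -.02 0 0 0;255 0 0 -.04 0 0 0;255 0 0 -.04 0 0 0;255 0 0 -.04 0 0 0;255 -.025 .0347 0 0 0 0;255 -.025 .0347 0 0 0 0;255 -.025 .0347 0 0 0 0;255 -.025 .0347 0 0 0 0;255 -.025 .0347 0 0 0 0;255 -.025 .0347 0 0 0 0;255 -.025 .0347 0 0 0 0;255 -.025 .0347 0 0 0 0;255 0 0 0 0 0 8.11;255 0 0 0 0 0 8.11;255 0 0 0 0 0 8.11;255 0 0 0 0 0 8.11;255 0 0 0 0 0 8.11;255 0 0 0 0 0 8.11;255 0 0 0 0 0 8.11"
}}

```text
t: 5.2
eef_pos: [0.5728, 0.0485, 0.179]
eef_rot: [0.0, 0.989, -0.149, -0.001]
wrist_force: [-0.3, 0.7, -3.5]
gripper_width: 0.0381
grip_force: 61.9
```

{"api": "jog_arm", "payload": {
  "series": "255 0 0 0 0 0 8.11;255 0 0 0 0 0 8.11;255 0 0 0 0 0 8.11;255 0 0 0 0 0 8.11;255 0 0 0 0 0 8.11;255 0 0 0 0 0 8.11;255 0 0 0 0 0 0;255 0 0 0 0 0 0"
}}

```text
t: 6.0
eef_pos: [0.5731, 0.0484, 0.1796]
eef_rot: [0.0, 0.842, -0.539, -0.001]
wrist_force: [-0.2, -0.3, -3.4]
gripper_width: 0.0386
grip_force: 61.9
```

Run:
```python
from h import *
im,d,c,st=snap("wrist","w2"); rel([.5747,.0489,.1],-65.6); print(st["qpos"].round(2),st["gripper_width"],st["wrist_force"]); print(proj(c,[[.5747,.0489,.03],[.6097,-.0285,.053]]))
```

```text
t 6.05 pos [0.5732 0.0485 0.1797] yaw -65.24 shift [ 0.0003 -0.0016  0.0797] rz 0.36 tilt [-0.001  0.   ]
[ 0.43 -0.02 -0.11 -0.   -1.48 -0.  ] 0.03861920140533146 [-0.24083146 -0.25205432 -3.43685522]
[[312.42189243 223.509259  ]
 [313.13290215  92.5771669 ]]
```

View pics/w2.png

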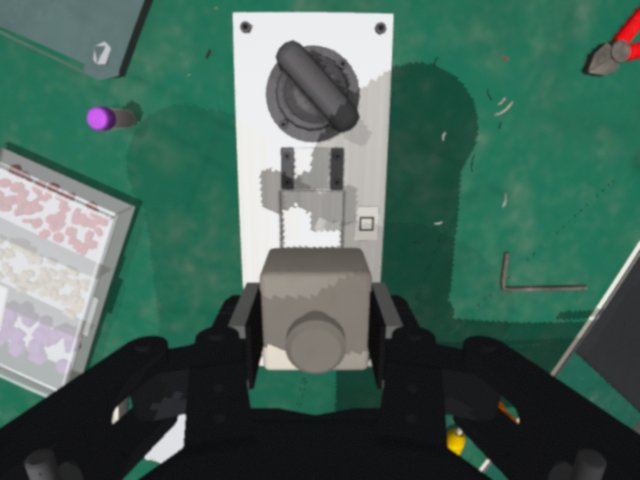

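The wrist view shows the empty pocket (columns 281–344, far edge at row 190) and the weight held square in the jaws (underside edge at about row 249). The wing runs from (288,48) to (345,122).

```bash
cat > edge.py <<'E'
from h import *
def edges(g,fixed,lo,hi,axis,n=3):
    # strongest gradients along a line averaged over 'fixed' range
    p=(g[lo:hi,fixed[0]:fixed[1]].mean(1) if axis==0 else g[fixed[0]:fixed[1],lo:hi].mean(0)); d=np.gradient(cv2.GaussianBlur(p[:,None],(1,3),0)[:,0])
    pk=[i for i in range(1,len(d)-1) if abs(d[i])>=abs(d[i-1]) and abs(d[i])>abs(d[i+1]) and abs(d[i])>4]
    return [(lo+i,round(float(d[i]),1)) for i in pk]
E
python3 - <<'E'
from edge import *
z=np.load("pics/w2.npz");im=z["im"];g=cv2.cvtColor(im,cv2.COLOR_RGB2GRAY).astype(np.float32)
for r in (208,220,235,242): print("row",r,edges(g,(r-2,r+3),225,400,1))
for r in (18,200,230): print("base row",r,edges(g,(r-2,r+3),225,400,1))
for cc in (298,312,325): print("col",cc,edges(g,(cc-4,cc+5),180,300,0))
cv2.imwrite("pics/c2.png",cv2.resize(im[140:300,220:400][:,:,::-1],None,fx=4,fy=3.7,interpolation=cv2.INTER_CUBIC))
E
```

```text
row 208 [(239, 44.1), (264, -9.5), (278, -12.9), (282, 14.8), (289, 17.0), (295, 4.8), (299, -5.7), (304, -8.2), (342, -10.8), (345, 8.9), (356, 10.7), (377, -7.4), (384, -35.1)]
row 220 [(239, 42.5), (279, -32.7), (283, 31.4), (310, -22.3), (317, 10.2), (322, -4.1), (326, -6.6), (341, -12.5), (345, 8.9), (356, 10.7), (359, -19.8), (361, 18.2), (371, -21.6), (374, 27.9), (378, -6.5), (384, -33.5)]
row 235 [(240, 42.8), (279, -32.2), (283, 31.1), (340, -32.8), (344, 13.2), (354, 6.7), (377, -7.3), (383, -29.3)]
row 242 [(240, 40.9), (279, -30.5), (283, 26.5), (340, -31.8), (344, 13.5), (382, -30.0)]
base row 18 [(232, 44.6), (393, -44.3)]
base row 200 [(238, 43.0), (261, -25.0), (278, -14.5), (282, 10.1), (342, -11.5), (345, 9.3), (356, 7.4), (385, -33.2)]
base row 230 [(240, 42.3), (279, -32.9), (283, 30.3), (311, -12.0), (316, 7.0), (326, -7.1), (329, 4.5), (332, -4.1), (335, 6.5), (340, -23.6), (344, 13.9), (355, 5.9), (358, -14.8), (362, 4.9), (370, -4.2), (373, 15.0), (377, -7.5), (383, -30.7)]
col 298 [(191, 7.2), (203, 9.1), (208, 18.9), (247, -39.7), (272, 7.7)]
col 312 [(192, 6.7), (212, 8.2), (224, 5.2), (231, 13.5), (247, -43.7), (272, 7.7)]
col 325 [(188, 4.4), (219, 5.7), (231, 15.7), (247, -43.1), (272, 7.7), (288, -4.3)]
```

View pics/c2.png

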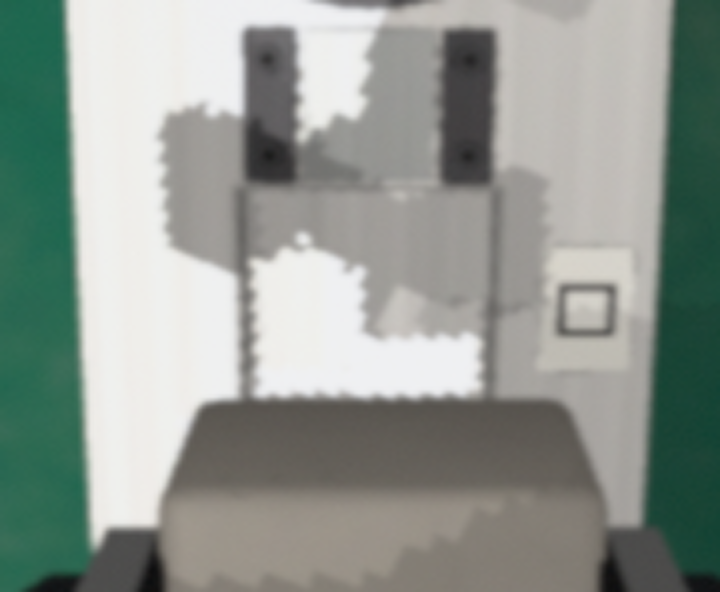

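Run:
```python
from edge import *
z=np.load("pics/w2.npz");c=cam("wrist",dict(eef_rot=z["r"],eef_pos=z["p"]));q=z["r"];T=R.from_quat([q[1],q[2],q[3],q[0]]).as_matrix();p=z["p"]
f=lambda n,uv,h:print(n,((onplane(c,uv,h)-p)@T*1000).round(1).tolist())
f("pocketLR235",[[279,235],[344.5,235]],.03); f("LR 208",[[278.3,208],[345.3,208]],.03);f("floorLR",[[283,235],[340,235]],.018)
f("far",[[298,190],[325,190]],.03); f("base edges",[[232,18],[393,18],[240,235],[383.5,235]],.03)
f("wt under",[[270,247.5],[316.5,247.5],[363,247.5]],p[2]-.0425); f("wt top",[[260,272],[371,272]],p[2]-.0105)
```

```text
pocketLR235 [[-7.9, -25.2, 149.5], [-8.0, 20.6, 149.6]]
LR 208 [[11.3, -25.2, 149.5], [11.3, 20.8, 149.6]]
floorLR [[-11.4, -23.4, 161.5], [-11.4, 18.2, 161.6]]
far [[23.7, -11.6, 149.5], [23.7, 6.7, 149.6]]
base edges [[132.4, -51.7, 149.4], [132.3, 48.5, 149.5], [-7.9, -52.6, 149.5], [-8.0, 47.9, 149.6]]
wt under [[16.9, -19.0, 42.5], [16.9, 0.6, 42.5], [16.9, 20.2, 42.5]]
wt top [[18.3, -18.9, 10.5], [18.3, 19.2, 10.5]]
```

{"api": "jog_arm", "payload": {
  "series": "255 .0015 -.0024 .02 0 0 .3;255 0 0 .04 0 0 0;255 0 0 .025 0 0 0;255 0 0 .014 0 0 0;255 0 0 0 0 0 0;255 0 0 0 0 0 0"
}}

```text
t: 6.65
eef_pos: [0.5771, 0.0481, 0.0828]
eef_rot: [-0.0, 0.84, -0.542, 0.001]
wrist_force: [0.1, -0.2, -2.7]
gripper_width: 0.0383
grip_force: 61.8
```

Run:
```python
from edge import *
im,d,c,st=snap("wrist","w3"); rel(st["eef_pos"],-65.6); print(st["gripper_width"],st["wrist_force"])
cv2.imwrite("pics/c3.png",cv2.resize(im[100:320,180:440][:,:,::-1],None,fx=3,fy=2.7,interpolation=cv2.INTER_CUBIC))
```

```text
t 6.7 pos [0.5775 0.0482 0.0835] yaw -65.68 shift [-0.      0.0004  0.0007] rz -0.08 tilt [0.0031 0.0003]
0.03825436547968365 [ 0.08400489 -0.23588387 -2.68592536]
```

View pics/c3.png

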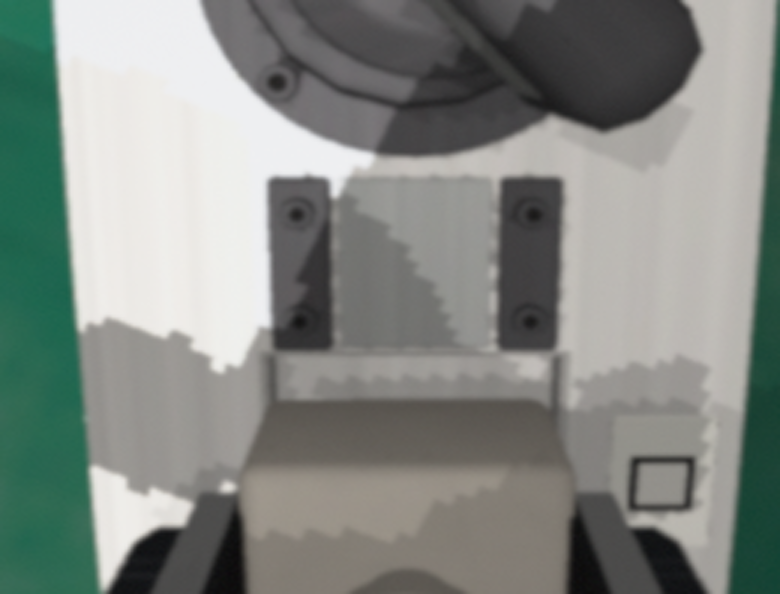

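```bash
cat > m.py <<'E'
from edge import *
def tf(fn,n,uv,h):
    z=np.load("pics/%s.npz"%fn);c=cam("wrist",dict(eef_rot=z["r"],eef_pos=z["p"]));q=z["r"];T=R.from_quat([q[1],q[2],q[3],q[0]]).as_matrix();p=z["p"]
    print(n,((onplane(c,uv,h if h>0 else p[2]+h)-p)@T*1000).round(1).tolist())
E
python3 - <<'E'
from m import *
z=np.load("pics/w3.npz");g=cv2.cvtColor(z["im"],cv2.COLOR_RGB2GRAY).astype(np.float32)
for r in (222,): print(r,edges(g,(r-2,r+3),180,440,1))
print(edges(g,(223,227),180,440,1));print(edges(g,(239,242),180,440,1))
for cc in (300,325,350): print(cc,edges(g,(cc-4,cc+5),222,290,0))
tf("w3","pocket",[[269,240],[368,240],[280,230],[350,230]],.03)
tf("w3","strips",[[269.5,190],[367.5,190]],.035)
tf("w3","under",[[270.7,248],[361.7,248]],-.0425)
tf("w3","top",[[262,272],[370,272]],-.0105)
E
```

```text
222 [(205, 32.7), (209, -10.3), (228, 8.4), (236, -11.1), (240, 7.2), (265, -18.8), (270, -31.4), (276, -5.2), (290, 21.9), (331, 5.4), (345, -27.6), (366, 32.6), (430, -33.0)]
[(206, 20.0), (230, 7.3), (236, -12.7), (243, 16.0), (265, -22.1), (270, -27.6), (290, 23.1), (294, -5.4), (331, 7.3), (345, -28.6), (365, 33.4), (430, -33.7)]
[(207, 18.7), (268, -12.9), (272, 13.7), (276, 5.2), (285, -4.2), (295, -4.8), (300, 4.4), (313, -4.3), (332, -4.9), (363, -17.8), (367, 17.0), (377, -5.0), (415, 9.5), (429, -33.5)]
300 [(228, 5.3), (232, 7.8), (240, -4.9), (247, -12.4), (272, 7.3)]
325 [(228, 5.7), (232, 8.9), (239, -5.0), (247, -14.6), (272, 7.7)]
350 [(230, 25.8), (240, -6.6), (247, -14.3), (272, 5.8)]
pocket [[17.1, -20.6, 52.8], [17.2, 23.6, 52.7], [21.8, -15.5, 52.8], [21.8, 15.5, 52.8]]
strips [[40.5, -19.1, 47.8], [40.5, 22.0, 47.8]]
under [[16.7, -18.7, 42.5], [16.7, 19.7, 42.5]]
top [[18.2, -18.2, 10.5], [18.3, 18.9, 10.5]]
```

{"api": "jog_arm", "payload": {
  "series": "255 .001 .0011 0 0 0 0;255 0 0 0 0 0 0;255 0 0 0 0 0 0;255 0 0 0 0 0 0;255 0 0 0 0 0 0"
}}

```text
t: 7.2
eef_pos: [0.5758, 0.0467, 0.0814]
eef_rot: [-0.0, 0.84, -0.543, 0.0]
wrist_force: [-0.0, -0.4, -2.7]
gripper_width: 0.0382
grip_force: 61.8
```

Run:
```python
from m import *
im,d,c,st=snap("wrist","w4"); rel(st["eef_pos"],-65.6); print(st["wrist_force"])
z=np.load("pics/w4.npz");g=cv2.cvtColor(z["im"],cv2.COLOR_RGB2GRAY).astype(np.float32)
print(edges(g,(238,242),180,440,1))
for cc in (300,325,350): print(cc,edges(g,(cc-4,cc+5),222,290,0))
```

```text
t 7.25 pos [0.5758 0.0467 0.0814] yaw -65.72 shift [ 0.     -0.     -0.0001] rz -0.12 tilt [ 0.0001 -0.0001]
[-0.00457011 -0.38895329 -2.68441019]
[(202, 18.2), (264, -12.9), (268, 13.4), (273, 5.0), (353, 4.7), (359, -16.8), (363, 16.6), (374, -8.3), (417, 7.7), (425, -32.1)]
300 [(230, 5.3), (234, 9.3), (240, -5.1), (247, -13.4), (272, 7.2)]
325 [(230, 6.1), (234, 9.3), (239, -5.0), (247, -14.5), (272, 7.6)]
350 [(224, 4.3), (231, 24.1), (240, -5.5), (247, -14.3), (272, 6.7)]
```

Run:
```python
from m import *
tf("w4","pocket",[[264.5,240],[363.3,240],[280,231.8],[350,231.8]],.03)
tf("w4","base",[[202,240],[425,240]],.03)
tf("w4","under",[[270.7,247.5],[361.7,247.5]],-.0425)
```

```text
pocket [[17.5, -22.4, 51.4], [17.6, 21.4, 51.4], [21.3, -15.4, 51.4], [21.3, 15.4, 51.4]]
base [[17.5, -50.4, 51.5], [17.5, 49.0, 51.4]]
under [[16.9, -18.7, 42.5], [16.9, 19.7, 42.5]]
```

{"api": "jog_arm", "payload": {
  "series": "255 .0006 -.0008 .003 0 0 0;255 0 0 .003 0 0 0;255 0 0 .003 0 0 0;255 0 0 .002 0 0 0;255 0 0 .001 0 0 0;255 0 0 0 0 0 0;255 0 0 0 0 0 0"
}}

```text
t: 7.95
eef_pos: [0.5768, 0.0464, 0.0694]
eef_rot: [0.0, 0.84, -0.543, 0.0]
wrist_force: [0.9, -0.2, -3.4]
gripper_width: 0.0387
grip_force: 61.8
```

{"api": "jog_arm", "payload": {
  "series": "255 0 0 .003 0 0 0;255 0 0 .003 0 0 0;255 0 0 .002 0 0 0;255 0 0 .001 0 0 0;255 0 0 0.0005 0 0 0;255 0 0 0 0 0 0;255 0 0 0 0 0 0"
}}

```text
t: 8.65
eef_pos: [0.5767, 0.0464, 0.0605]
eef_rot: [0.0, 0.84, -0.543, 0.0]
wrist_force: [-5.2, 1.5, 3.8]
gripper_width: 0.0386
grip_force: 62.7
```

{"api": "jog_arm", "payload": {
  "series": "60 0 0 0 0 0 0;60 0 0 0 0 0 0;0 0 0 0 0 0 0;0 0 0 0 0 0 0;0 0 0 -.03 0 0 0;0 0 0 -.04 0 0 0;0 0 0 -.04 0 0 0;0 0 0 -.04 0 0 0;0 0 0 0 0 0 0;0 0 0 0 0 0 0;0 0 0 0 0 0 0;0 0 0 0 0 0 0"
}}

```text
t: 9.85
eef_pos: [0.5763, 0.0463, 0.2082]
eef_rot: [0.001, 0.84, -0.543, -0.001]
wrist_force: [-0.0, 0.3, -0.6]
gripper_width: 0.0854
grip_force: 0.0
```

Run:
```python
from m import *
im,d,c,st=snap("wrist","w5"); rel([.6097,-.0285,.2]); print(st["wrist_force"])
```

```text
t 9.9 pos [0.5763 0.0463 0.2084] yaw -65.73 shift [0.0819 0.0003 0.0084] rz None tilt [-0.0022 -0.0009]
[-0.01667137  0.30160372 -0.58307846]
```

View pics/w5.png

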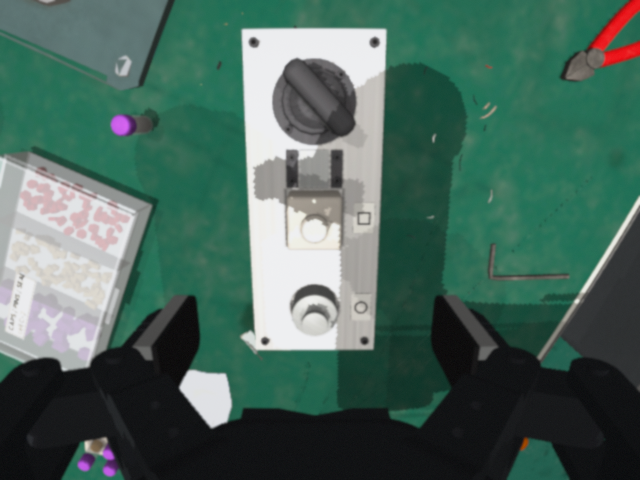

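The weight is in the pocket at (315,222), the round weight is untouched at (314,310), and the wing runs from (292,68) to (345,128). I'll check the seating depth and measure the wing.

Run:
```python
from m import *
z=np.load("pics/w5.npz");im=z["im"];d=z["d"];st=dict(eef_rot=z["r"],eef_pos=z["p"]);c=cam("wrist",st)
v,u=np.mgrid[:480,:640];P=pts(c,np.c_[u.ravel(),v.ravel()],d.ravel()).reshape(480,640,3)
print("base z",np.median(P[150:300,255:280,2]),"wt block corners z",[round(float(np.median(P[b-2:b+3,a-2:a+3,2])),4) for a,b in ((293,205),(336,205),(293,240),(336,240))])
g=cv2.cvtColor(im,cv2.COLOR_RGB2GRAY)
hsv=cv2.cvtColor(im,cv2.COLOR_RGB2HSV)
m=(hsv[...,1]<70).astype(np.uint8);m[360:]=0;m[:,:200]=0;m[:,400:]=0
# base 4 holes
print("holes z.03"); H=onplane(c,[[254,42],[374.5,42],[265.5,341],[364.5,341]],.03);print((H.mean(0)).round(4),H.round(4)[:,:2].tolist())
k=(P[...,2]>.088)&(P[...,2]<.13)&(u>260)&(u<380)&(v>40)&(v<160)
kk=k.astype(np.uint8);q=max(cv2.findContours(kk,0,1)[0],key=cv2.contourArea);r=cv2.minAreaRect(np.float32(P[k][:,:2]*1000));print("wing",k.sum(),r,P[k].mean(0),np.percentile(P[k][:,2],[5,50,95]))
w=onplane(c,q[:,0],np.median(P[k][:,2]));print(cv2.minAreaRect(np.float32(w[:,:2]*1000)))
X=P[k][:,:2];ev,V=np.linalg.eigh(np.cov(X.T));print("dir",np.degrees(np.arctan2(V[1,1],V[0,1])))
```

```text
base z 0.028803770965360243 wt block corners z [0.0485, 0.0489, 0.0489, 0.049]
holes z.03
[0.579  0.0398 0.03  ] [[0.6652, -0.0488], [0.5888, -0.0832], [0.5691, 0.1627], [0.4929, 0.1285]]
wing 2427 ((607.2183837890625, -28.59718132019043), (14.735916137695312, 49.8989143371582), 66.84049224853516) [ 0.60755042 -0.02842386  0.10419379] [0.10054119 0.10466119 0.10659921]
((607.2492065429688, -28.285400390625), (14.660861015319824, 48.987770080566406), 66.76024627685547)
dir 157.02145200760063
```

{"api": "jog_arm", "payload": {
  "series": "0 .0405 .0012 0 0 0 0;0 .0405 .0012 0 0 0 0;0 0 0 .008 0 0 -8.54;0 0 0 .01 0 0 -8.54;0 0 0 .01 0 0 -8.54;0 0 0 .01 0 0 -8.54;0 0 0 .01 0 0 -8.54;0 0 0 0 0 0 0;0 0 0 0 0 0 0;0 0 0 0 0 0 0;0 0 0 0 0 0 0"
}}

```text
t: 11.0
eef_pos: [0.6081, -0.0284, 0.1625]
eef_rot: [-0.0, 0.98, -0.2, 0.0]
wrist_force: [0.7, -0.6, 0.4]
gripper_width: 0.0852
grip_force: 0.0
```

Run:
```python
from m import *
st=env.get_state(); rel([.6076,-.0285,.109],-23); print(st["qpos"].round(2))
```

```text
t 11.0 pos [ 0.6081 -0.0284  0.1625] yaw -23.13 shift [-0.0004  0.0003  0.0535] rz -0.13 tilt [ 0.001 -0.   ]
[ 0.28  0.07 -0.05  0.   -1.45  0.88]
```

{"api": "jog_arm", "payload": {
  "series": "0 0 0 .02 0 0 0;0 0 0 .02 0 0 0;0 0 0 .0095 0 0 0;0 0 0 .004 0 0 0;150 0 0 0 0 0 0;150 0 0 0 0 0 0;180 0 0 0 0 0 0;180 0 0 0 0 0 0;180 0 0 0 0 0 0",
  "grip_force": 20
}}

```text
t: 11.9
eef_pos: [0.608, -0.0284, 0.1088]
eef_rot: [-0.0, 0.98, -0.2, 0.0]
wrist_force: [0.0, -0.1, 0.3]
gripper_width: 0.0253
grip_force: 0.0
```

{"api": "jog_arm", "payload": {
  "series": "192 0 0 0 0 0 0;204 0 0 0 0 0 0;204 0 0 0 0 0 0;204 0 0 0 0 0 0"
}}

```text
t: 12.3
eef_pos: [0.6078, -0.0284, 0.1083]
eef_rot: [0.0, 0.98, -0.2, -0.0]
wrist_force: [-1.6, 0.4, -0.6]
gripper_width: 0.017
grip_force: 0.0
```

Run:
```python
from m import *
im,d,c,st=snap("wrist","w6");print(st["gripper_width"],st["wrist_force"],st["wrist_torque"])
im2,d2,c2,_=snap("scene","s6");p=proj(c2,[.61,-.0285,.09])[0].astype(int);print(p)
a=im[180:480,170:470];b=cv2.resize(im2[p[1]-60:p[1]+60,p[0]-60:p[0]+60],(300,300),interpolation=cv2.INTER_CUBIC)
cv2.imwrite("pics/c6.png",np.hstack([a,b])[:,:,::-1])
```

```text
0.016987607043650568 [-1.57252688  0.40924588 -0.63813945] [ 0.00135842 -0.04784757  0.01974408]
[331 197]
```

View pics/c6.png

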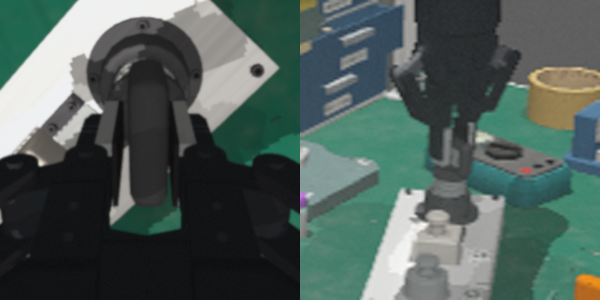

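The wing sits between the fingers with a gap each side, at about (318,310) in the full wrist frame, and the weight is home. I'll turn backward in steps and track the height of the wing top.

```bash
cat > wz.py <<'E'
from m import *
def wz(fn=None,fresh=True):
    im,d,c,st=snap("wrist",fn)
    v,u=np.mgrid[235:400,285:350];P=pts(c,np.c_[u.ravel(),v.ravel()],d[235:400,285:350].ravel())
    o=np.array([.609,-.0285]); k=(np.hypot(*(P[:,:2]-o).T)<.027)&(P[:,2]>.085)&(P[:,2]<.125)
    Q=P[k];X=Q[:,:2];t=Q[Q[:,2]>np.percentile(Q[:,2],97)-.004][:,:2];ev,V=np.linalg.eigh(np.cov(t.T))
    print("n",k.sum(),"ztop",np.percentile(Q[:,2],[50,90]).round(4),"wing dir",np.degrees(np.arctan2(V[1,1],V[0,1])).round(1)%180,"mean",t.mean(0).round(4),"n",len(t));
    print("torque",st["wrist_torque"].round(3),"F",st["wrist_force"].round(2),"w",st["gripper_width"]);rel([.61,-.0285,.1085],24.4)
E
python3 -c "from wz import *;wz('w7')"
```

```text
n 7325 ztop [0.1048 0.1161] wing dir 73.2 mean [ 0.6068 -0.0312] n 747
torque [-0.013  0.017  0.014] F [ 0.34  0.14 -0.48] w 0.017518712877015962
t 12.45 pos [ 0.6078 -0.0284  0.1083] yaw -23.03 shift [ 0.0021 -0.0008 -0.0002] rz -47.43 tilt [-0.     -0.0001]
```

{"api": "jog_arm", "payload": {
  "series": "204 .0004 0 0 0 0 -5;204 .0004 .0002 0 0 0 -5;204 .0004 .0002 0 0 0 -5;204 .0004 .0002 0 0 0 -5;204 0 0 0 0 0 -5;204 0 0 0 0 0 -5;204 0 0 0 0 0 0;204 0 0 0 0 0 0"
}}

```text
t: 13.25
eef_pos: [0.6093, -0.0294, 0.1083]
eef_rot: [0.0, 0.998, 0.06, 0.0]
wrist_force: [0.0, -0.5, -0.6]
gripper_width: 0.0174
grip_force: 0.0
```

```bash
python3 -c "from wz import *;wz('w8')"
```

```text
n 7305 ztop [0.1048 0.1162] wing dir 102.9 mean [ 0.6102 -0.0321] n 752
torque [-0.01  -0.001  0.043] F [ 0.01 -0.52 -0.56] w 0.017358295871933924
t 13.3 pos [ 0.6093 -0.0294  0.1083] yaw 6.86 shift [ 0.0008 -0.0008 -0.0002] rz -17.54 tilt [ 0.0001 -0.0001]
```

```bash
cat > wz.py <<'E'
from m import *
def wz(fn,new=True):
    if new: snap("wrist",fn)
    z=np.load(f"pics/{fn}.npz");st=dict(eef_rot=z["r"],eef_pos=z["p"]);c=cam("wrist",st);d=z["d"];q=z["r"];T=R.from_quat([q[1],q[2],q[3],q[0]]).as_matrix()
    v,u=np.mgrid[235:420,285:355];P=pts(c,np.c_[u.ravel(),v.ravel()],d[235:420,285:355].ravel());L=(P-z["p"])@T
    k=(abs(L[:,1])<.012)&(L[:,0]>.013)&(L[:,0]<.022)&(P[:,2]>.092)&(P[:,2]<.112);Q=P[k];l=L[k]
    zt=np.median(Q[abs(l[:,1])<.003,2]);e=l[Q[:,2]>zt-.004]
    print(fn,"n",k.sum(),"ztop",zt.round(4),"y at x=17mm: lo/hi",np.percentile(e[:,1],[3,50,97]).round(4))
    s=env.get_state();print("torque",s["wrist_torque"].round(3),"F",s["wrist_force"].round(2),"w",s["gripper_width"].round(4));rel([.61,-.0285,.1085],24.4)
E
python3 -c "
from wz import *
wz('w6',0);wz('w7',0);wz('w8',0)"
```

```text
w6 n 1092 ztop 0.1061 y at x=17mm: lo/hi [-0.0057  0.0002  0.0062]Traceback (most recent call last):
  File "<string>", line 3, in <module>
    wz('w6',0);wz('w7',0);wz('w8',0)
    ~~^^^^^^^^
  File "wz.py", line 9, in wz
    s=env.get_state();print("torque",s["wrist_torque"].round(3),"F",s["wrist_force"].round(2),"w",s["gripper_width"].round(4));rel([.61,-.0285,.1085],24.4)
                                                                                                  ^^^^^^^^^^^^^^^^^^^^^^^^
AttributeError: 'float' object has no attribute 'round'
```

```bash
sed -i 's/s\["gripper_width"\].round(4)/round(s["gripper_width"],4)/' wz.py
python3 -c "
from wz import *
wz('w7',0);wz('w8',0)"
```

```text
w7 n 1094 ztop 0.1062 y at x=17mm: lo/hi [-0.0057  0.0002  0.0062]
torque [-0.026 -0.044  0.026] F [0.21 0.61 0.17] w 0.0173
t 13.3 pos [ 0.6093 -0.0294  0.1083] yaw 6.86 shift [ 0.0008 -0.0008 -0.0002] rz -17.54 tilt [ 0.0001 -0.0001]
w8 n 1190 ztop 0.1059 y at x=17mm: lo/hi [-0.0047  0.0012  0.0072]
torque [-0.026 -0.044  0.026] F [0.21 0.61 0.17] w 0.0173
t 13.3 pos [ 0.6093 -0.0294  0.1083] yaw 6.86 shift [ 0.0008 -0.0008 -0.0002] rz -17.54 tilt [ 0.0001 -0.0001]
```

{"api": "jog_arm", "payload": {
  "series": "204 .0003 -.0001 0 0 0 -4;204 .0003 -.0002 0 0 0 -4;204 0 -.0002 0 0 0 -4;204 0 -.0002 0 0 0 -4;204 0 0 0 0 0 0;204 0 0 0 0 0 0"
}}

```text
t: 13.9
eef_pos: [0.6097, -0.0286, 0.1083]
eef_rot: [-0.0, 0.98, 0.198, 0.0]
wrist_force: [-0.2, 0.0, -0.6]
gripper_width: 0.0169
grip_force: 0.1
```

```bash
python3 -c "from wz import *;wz('w9')"
```

```text
w9 n 1220 ztop 0.1063 y at x=17mm: lo/hi [-0.0048  0.0012  0.0071]
torque [-0.114 -0.02   0.013] F [-0.29 -0.95  0.17] w 0.0172
t 13.95 pos [ 0.6097 -0.0285  0.1083] yaw 22.84 shift [ 0.0003  0.0001 -0.0002] rz -1.56 tilt [0.0002 0.0001]
```

{"api": "jog_arm", "payload": {
  "series": "204 0 0 0 0 0 -3;204 0 0 0 0 0 -3;204 0 0 0 0 0 0;204 0 0 0 0 0 0;204 0 0 0 0 0 0"
}}

```text
t: 14.45
eef_pos: [0.6097, -0.0286, 0.1083]
eef_rot: [0.0, 0.968, 0.249, 0.0]
wrist_force: [0.7, -0.1, -0.2]
gripper_width: 0.0173
grip_force: 0.2
```

```bash
python3 -c "from wz import *;wz('w10')"
```

```text
w10 n 1022 ztop 0.1016 y at x=17mm: lo/hi [-0.0048  0.0012  0.0072]
torque [-0.084 -0.163  0.052] F [ 0.75 -0.15 -0.24] w 0.0172
t 14.5 pos [ 0.6097 -0.0286  0.1083] yaw 28.91 shift [ 0.0003  0.0001 -0.0002] rz 4.51 tilt [ 0.0001 -0.    ]
```

{"api": "jog_arm", "payload": {
  "series": "204 0 0 0 0 0 -3;204 0 0 0 0 0 -3;204 0 0 0 0 0 0;204 0 0 0 0 0 0;204 0 0 0 0 0 0"
}}

```text
t: 15.0
eef_pos: [0.6097, -0.0286, 0.1083]
eef_rot: [0.0, 0.954, 0.3, 0.0]
wrist_force: [0.4, 0.1, -0.2]
gripper_width: 0.0172
grip_force: 0.3
```

```bash
python3 -c "from wz import *;wz('w11')"
```

```text
w11 n 1018 ztop 0.1015 y at x=17mm: lo/hi [-0.0048  0.0013  0.0077]
torque [-0.192 -0.208 -0.041] F [ 0.79 -0.32  0.21] w 0.0168
t 15.05 pos [ 0.6097 -0.0286  0.1084] yaw 34.92 shift [ 0.0003  0.0001 -0.0001] rz 10.52 tilt [ 0.0001 -0.0001]
```

The screw dropped 4.7 mm at yaw ≈ 29°. Now I'll turn forward with the fingers loose, following the screw down.

{"api": "jog_arm", "payload": {
  "series": "204 0 0 .003 0 0 3;204 0 0 .0001 0 0 6.5;204 0 0 .0001 0 0 6.5;204 0 0 .0001 0 0 6.5;204 0 0 .0001 0 0 6.5;204 0 0 .0001 0 0 6.5;204 0 0 .0001 0 0 6.5;204 0 0 .0001 0 0 6.5;204 0 0 .0001 0 0 6.5;204 0 0 .0001 0 0 6.5;204 0 0 .0001 0 0 6.5;204 0 0 .0001 0 0 6.5;204 0 0 .0001 0 0 6.5;204 0 0 .0001 0 0 6.5;204 0 0 .0001 0 0 6.5;204 0 0 0 0 0 0;204 0 0 0 0 0 0"
}}

```text
t: 16.75
eef_pos: [0.6095, -0.0286, 0.1038]
eef_rot: [0.0, 0.871, -0.491, -0.0]
wrist_force: [0.2, -0.1, -0.0]
gripper_width: 0.0168
grip_force: 0.0
```

```bash
python3 -c "from wz import *;wz('w12')"
```

```text
w12 n 1059 ztop 0.1 y at x=17mm: lo/hi [-0.0081 -0.0019  0.0042]
torque [0.006 0.001 0.025] F [-0.34 -0.64 -0.39] w 0.017
t 16.8 pos [ 0.6096 -0.0286  0.1039] yaw -58.89 shift [ 0.0002 -0.0004 -0.0046] rz -83.29 tilt [-0.0001 -0.    ]
```

{"api": "jog_arm", "payload": {
  "series": "204 0 0 .00013 0 0 8;204 0 0 .00013 0 0 8;204 0 0 .00013 0 0 8;204 0 0 .00013 0 0 8;204 0 0 .00013 0 0 8;204 0 0 .00013 0 0 8;204 0 0 .00013 0 0 8;204 0 0 .00013 0 0 8;204 0 0 .00013 0 0 8;204 0 0 .00013 0 0 8;204 0 0 .00013 0 0 8;204 0 0 .00013 0 0 8;204 0 0 .00013 0 0 8;204 0 0 .00013 0 0 8;204 0 0 .00013 0 0 8;204 0 0 .00013 0 0 8;204 0 0 .00013 0 0 8;204 0 0 .00013 0 0 8;204 0 0 0 0 0 0;204 0 0 0 0 0 0"
}}

```text
t: 18.8
eef_pos: [0.6095, -0.0286, 0.1015]
eef_rot: [-0.0, 0.197, 0.98, -0.0]
wrist_force: [0.3, 0.1, -0.0]
gripper_width: 0.0171
grip_force: 0.0
```

```bash
python3 -c "from wz import *;wz('w13');print(env.get_state()['qpos'])"
```

```text
w13 n 1049 ztop 0.0977 y at x=17mm: lo/hi [-0.0075 -0.0014  0.0045]
torque [-0.017 -0.007  0.039] F [ 0.66 -0.06  0.17] w 0.0171
t 18.85 pos [ 0.6095 -0.0286  0.1015] yaw 157.2 shift [-0.0004  0.0003 -0.007 ] rz 132.8 tilt [-0.0003  0.    ]
[ 2.80942377e-01  1.04027448e-01 -1.30773758e-01 -7.36786901e-05
 -1.33623958e+00 -2.24957458e+00]
```

{"api": "jog_arm", "payload": {
  "series": "100 0 0 0 0 0 0;0 0 0 0 0 0 0;0 0 0 0 0 0 0;0 0 0 0 0 0 0;0 0 0 0 0 0 -8;0 0 0 0 0 0 -8;0 0 0 0 0 0 -8;0 0 0 0 0 0 -8;0 0 0 0 0 0 -8;0 0 0 0 0 0 -8;0 0 0 0 0 0 -8;0 0 0 0 0 0 -8;0 0 0 0 0 0 -8;0 0 0 0 0 0 -8;0 0 0 0 0 0 -8;0 0 0 0 0 0 -8;0 0 0 0 0 0 -8;0 0 0 0 0 0 -8;0 0 0 0 0 0 -8;0 0 0 0 0 0 -8"
}}

```text
t: 20.85
eef_pos: [0.6097, -0.0286, 0.1016]
eef_rot: [0.0, 0.795, -0.606, 0.0]
wrist_force: [0.7, -0.0, -0.1]
gripper_width: 0.0854
grip_force: 0.0
```

{"api": "jog_arm", "payload": {
  "series": "0 0 0 0 0 0 -8;0 0 0 0 0 0 -8;0 0 0 0 0 0 -8;0 0 0 0 0 0 -8;0 0 0 0 0 0 -8;0 0 0 0 0 0 -8;0 0 0 0 0 0 -4;150 0 0 0 0 0 0;190 0 0 0 0 0 0;204 0 0 0 0 0 0;204 0 0 0 0 0 0;204 0 0 0 0 0 0;204 0 0 0 0 0 0"
}}

```text
t: 22.15
eef_pos: [0.6096, -0.0287, 0.1016]
eef_rot: [0.0, 0.98, -0.2, 0.0]
wrist_force: [0.7, -0.6, 0.4]
gripper_width: 0.0171
grip_force: 0.0
```

```bash
python3 -c "from wz import *;wz('w14')"
```

```text
w14 n 1041 ztop 0.0976 y at x=17mm: lo/hi [-0.0082 -0.0018  0.0042]
torque [-0.011 -0.038  0.004] F [-0.07  1.08  0.08] w 0.0168
t 22.2 pos [ 0.6096 -0.0286  0.1016] yaw -23.04 shift [ 0.0003 -0.0003 -0.0069] rz -47.44 tilt [ 0.     -0.0001]
```

{"api": "jog_arm", "payload": {
  "series": "204 0 0 .00013 0 0 8;204 0 0 .00013 0 0 8;204 0 0 .00013 0 0 8;204 0 0 .00013 0 0 8;204 0 0 .00013 0 0 8;204 0 0 .00013 0 0 8;204 0 0 .00013 0 0 8;204 0 0 .00013 0 0 8;204 0 0 .00013 0 0 8;204 0 0 .00013 0 0 8;204 0 0 .00013 0 0 8;204 0 0 .00013 0 0 8;204 0 0 .00013 0 0 8;204 0 0 .00013 0 0 8;204 0 0 .00013 0 0 8;204 0 0 .00013 0 0 8;204 0 0 .00013 0 0 6;204 0 0 0 0 0 0;204 0 0 0 0 0 0"
}}

```text
t: 24.1
eef_pos: [0.6098, -0.0287, 0.0995]
eef_rot: [0.0, -0.2, 0.98, -0.0]
wrist_force: [0.6, -0.6, 0.2]
gripper_width: 0.0173
grip_force: 0.4
```

{"api": "jog_arm", "payload": {
  "series": "220 0 0 0 0 0 0;255 0 0 0 0 0 0;255 0 0 0 0 0 0;255 0 0 0 0 0 0;255 0 0 0 0 0 0;255 0 0 0 0 0 0",
  "grip_force": 35
}}

```text
t: 24.7
eef_pos: [0.6098, -0.0287, 0.0995]
eef_rot: [0.0, -0.199, 0.98, -0.0]
wrist_force: [2.4, -1.4, 0.4]
gripper_width: 0.0129
grip_force: 36.3
```

Run:
```python
from wz import *
wz('w15')
z=np.load("pics/w15.npz");cv2.imwrite("pics/c15.png",z["im"][:,:,::-1])
```

```text
w15 n 954 ztop 0.0953 y at x=17mm: lo/hi [-0.0049  0.0008  0.0064]
torque [-0.55  -0.787  0.018] F [ 2.41 -0.84  0.88] w 0.0135
t 24.75 pos [ 0.6098 -0.0287  0.0996] yaw -157.02 shift [-0.0002  0.0001 -0.0089] rz 178.58 tilt [ 0.0005 -0.0002]
```

View pics/c15.png

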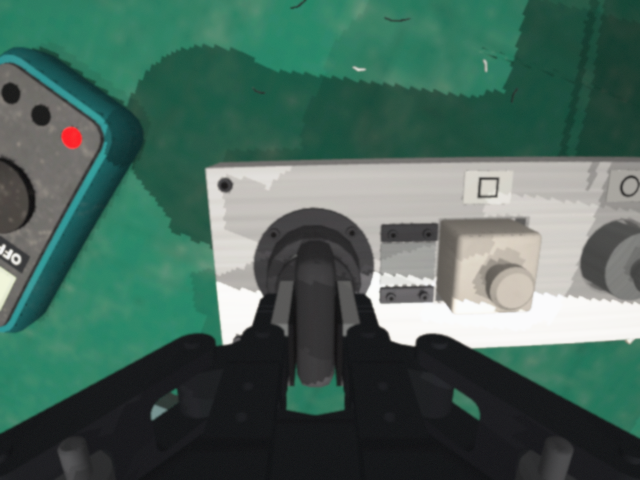

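The wing is gripped at (318,310), the weight is home at (490,265), and the screw has gone down 6.2 mm since the drop, which is one turn. I'll hand it in.

```bash
python3 -c "
from cell import env
print(env.sign_off())"
```

```text
the job is handed in; nothing more can be done
None
```

The job is handed in: the square weight is home in its pocket and released, and the clamp screw was turned back until it dropped, then forward one whole turn (about 6 mm down), and its wing is still held in the gripper.

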